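Set the glitter booth's window to the marker and start the fan

ROBOT

A 6-joint arm with a two-finger parallel gripper is mounted at the origin on the work surface. World frame = base frame: x ahead of the robot, y to its left, z up, the work surface at z = 0. Lengths are in m, angles in rad, forces in N, time in s.
With the tool pointing down it reaches from about 0.35 to 0.775 m from the base axis. Payload 5.5 kg.
Tool frame: the origin (TCP) lies at the very end of the fingers, on their centre line; the grasp point (between the pads) lies 19 mm behind it; z points along the fingers, y is the line along which they close (so a half turn about z gives the same grasp; the last joint's range is limited). The gripper opens to 85 mm and grips with 20 to 120 N. Pads are 22 mm wide; open, the fingers measure 114 mm over their backs; the gripper's body (76 mm by 85 mm) begins 54 mm behind the grasp point. The pads swing forward as they close: fully open they stand 13 mm farther back than shut.
Start: joints at [-1.487, 0.313, 0.046, 1.304, 0, 1.431], TCP at [0.128, -0.561, 0.231] pointing down, gripper open.
Joint ranges: [-2.76, 2.76], [-0.86, 1.69], [-1.03, 1.26], [-2.2, 2.34], [-1.47, 1.5], [-3.14, 3.14]. Speed limits (rad/s): [2.57, 2.57, 3.14, 3.14, 3.14, 3.14].

INTERFACE

Orientations are given as a unit quaternion [w, x, y, z].
In Python, from workcell import env gives the robot as it stands. The module is installed in compiled form; this text tells all that it offers.
- The arm moves only by the tool jog_arm, never from a script. Its argument "rows" is a list of rows, each a list of 6 numbers: the shift along the world's x, y, z in units of 40 mm (1.0 is 40 mm), then the turn, a rotation vector about the world's x, y, z in units of 6 degrees (1.0 is 6 degrees). In form: [[x, y, z, wx, wy, wz], ...]. A call has 1 to 12 rows; each row is the pose to reach, as a shift and turn from the pose commanded when the call began; what a row does not reach only later rows make up. A row lasts 1/12 s, in which the tool goes at most 41.7 mm and 7.16 degrees, less where a joint would pass 70% of its speed; a pose out of reach is approached as far as the arm can. A call with a gripper value outside its range is refused whole. "jaw" is the gripper command: -1 is fully open, 1 is shut, values between are in proportion, set as the call begins (left out, the last holds). The fingers move at their own pace and stop on an object; "force" is the grip in N (left out, the last holds). Time passes only in rows, so rows that repeat a pose let the fingers close. It gives the time, the measured TCP pose, the force, the opening and the grip force at its end, in the units of the state.
- env.get_state(): the state, without advancing time (a new reading comes with each control period).
- env.read_camera(name): name is "scene" or "top"; returns a dict with "pixels" (420x560x3 uint8, red, green, blue), "mtx" (3x3 intrinsics, pixels), "cam_to_world" (4x4, takes a point from camera to world coordinates). Camera axes: x right, y up, looking along -z (the intrinsics and any distortion apply to the point x, -y, -z); pixel columns grow to the right and rows downward; lengths in m; the calibration is good to about 2 mm. A picture is of the moment at which its call begins. There is no depth.
- env.hand_in(): hands the job in; it is judged then, once.
The state is a dict: "clock": time; "joint_pos": joint angles; "qvel": joint speeds; "tau": joint torques, N m; "tcp_pos": TCP position; "orientation": TCP orientation; "wrist_force": force on the tool from outside, world axes, zero at the start; "ft_torque": the same for the moment, N m; "finger_gap": finger opening in m; "grip_force": force on a finger pad.
Only numpy, scipy, OpenCV 4.12 (cv2) and the standard library are available. Lean on these libraries where they do the work, as an engineer would, in place of code of your own. Each camera call takes 0.05 s, during which the arm holds its last target. There are 200 camera calls.

TASK

Get the glitter booth ready: with your fingertips, gently push its counterweighted window up from beneath the lip, without gripping it, until the lip is level with the pointer clamped on the booth's side rail, and leave it there. Then press the push button on the fan's grey switch pod and let go of it. Leave the pointer where it is clamped and do not lift or shift anything else on the table.

Things in the scene. Friction and masses are not known exactly. Their poses are not given: they have to be found in the camera images.
- booth: the fixed glitter booth, 420 mm wide, 345 mm high, foot 300 mm deep; origin at floor level between its sides, 200 mm behind the front foot (-x is its front). Its front leans back 40 degrees from vertical. A rail 28 mm wide runs up each side of the front, 181 to 209 mm from the middle. Beneath the window's lip the front is closed by a dark steel apron, in front of which all is free down to the table
- window: the clear sliding window, 385 mm wide, 170 mm high, with a level aluminium lip along its lower edge. It slides 180 mm in the leaning plane, balanced by a counterweight: about 1 to 5 N move it and it stays where it is left. Axes: z up the slope (opening), y level along the lip, -x straight out of the glass. Origin: 20 mm behind lip, along x
- lip (a point): middle of the lip; same axes as the window. The lip is 300 mm long (y), 12 mm thick (z), this point being half-way; its front edge is 19 mm further out (-x), and the apron behind and below it is 39 mm further in (+x), so there are 58 mm to reach in beneath it. Closed, this point is about 97 mm above the table
- pointer_tip (a point): tip of the steel pointer clamped on the booth's right-hand rail (seen from the robot), 7 mm beyond the lip's end, as far out from the glass as lip; same axes. The window is set when this tip and lip agree in height (equally, along z of these axes). It starts 50 to 170 mm up the slope from the lip. Its clamp reaches 53 mm to the right
- fan (a joint): travel of the fan's push button: 0 out, 0.006 m fully pressed; springs back by itself; fully down takes 5 N
- fan_top (a point): centre of the top of the round button, 38 mm across, facing up, 68 mm above the table on a fixed grey pod 100 x 80 x 50 mm that stands to the left or the right of the booth (moves with the button)
- jar: glitter jar with a steel cap, 72 mm across, 85 mm tall; origin at the centre of its underside. It and the fan pod may change places.
- bauble_a: red ball (66 mm) on a neck over a wooden block 75 x 75 x 25 mm, 143 mm tall in all; origin under the block
- bauble_b: the same with a blue ball
- brush: paint brush, 180 mm, lying to the right of the booth; origin under its middle
- carton: open cardboard tray 150 x 110 x 35 mm; origin at the centre of its underside
- pot: glass pot of brushes, 76 mm across, 200 mm tall with the brushes; origin at the centre of its underside
Things that resemble listed ones, but are neither listed nor needed, are in the scene too. What is shaped like the part that bears fan but green is not meant.

How it is judged:
On the way, in this order (a step that is already met when the one before it is completed fails the run):
1. the window's lip is level with the pointer, at rest (z of lip in the frame of pointer_tip between -0.008 and 0.008 m and linear speed of window below 0.01 m/s), for 0.3 s.
2. with the window there, the fan button is pressed in (z of lip in the frame of pointer_tip between -0.008 and 0.008 m and value of joint fan above 0.004 m), for 0.05 s.
At the end, for the whole second after the job is handed in: The lip is within 8 mm of the pointer's tip, measured along the slope, and the window is at rest; the button has been pressed at least 4 mm after that and is out again (all of step 1 and value of joint fan below 0.002 m); the robot touches nothing.
It fails at once if the window is squeezed or pressed with more than 30 N (contact force between the fingers and window above 30 N).
It fails at once if the window is flung (faster than 0.5 m/s) (linear speed of window above 0.5 m/s).
It fails at once if the pointer is shifted by more than 5 mm (distance of pointer_tip from where it was at the start of the episode above 0.005 m).
It fails at once if something else on the table is lifted, or shifted by more than 30 mm (distance of any of jar, bauble_a, bauble_b, brush, carton, pot from where it was at the start of the episode above 0.03 m).
It fails at once if something standing is tipped over (angle between any of jar, bauble_a, bauble_b, carton, pot's own z axis and vertical above 0.5 rad).
It also fails if it takes over 48 s, if anything falls off the work surface, if the arm or the gripper's body presses on something with over 40 N, if the wrist force passes 120 N, or if a joint passes its speed limit or range.

## Working session

There is one attempt and no reset: what is moved stays moved. The work goes in short steps, Python scripts to look and compute and a tool call to move; the robot and the scene stay as the last step left them, time stands still between calls to the robot, and variables do not carry over. Pictures are saved under pics/ and viewed, at most 10 in all, crops included, and the job is handed in when it is done.

Besides the shell and the picture viewer there is one more tool, called after "Call:" by a JSON object that holds its "name" and its "arguments", one argument or row to a line. jog_arm: Moves the arm, as the interface text tells. Its arguments: {"type":"object","properties":{"rows":{"type":"array","items":{"type":"array","items":{"type":"number"}}},"jaw":{"type":"number"},"force":{"type":"number"}},"required":["rows"]}

```bash
mkdir -p pics
python3 - <<'E'
from workcell import env
import cv2,numpy as np
for n in("scene","top"):
    r=env.read_camera(n);cv2.imwrite(f"pics/{n}0.png",r["pixels"][:,:,::-1]);np.savez(f"{n}0.npz",**r)
    print(n,r["mtx"].tolist(),r["cam_to_world"].round(3).tolist(),r.keys())
s=env.get_state();print(s["clock"],s["tcp_pos"],s["orientation"],s["finger_gap"])
E
```

```text
scene [[395.5390453353644, 0.0, 284.76449520225344], [0.0, 395.5390453353644, 203.03652302178742], [0.0, 0.0, 1.0]] [[-0.995, -0.078, 0.058, 0.58], [0.095, -0.659, 0.746, 0.818], [-0.02, 0.748, 0.663, 0.875], [0.0, 0.0, 0.0, 1.0]] dict_keys(['pixels', 'mtx', 'cam_to_world'])
top [[455.8399281383164, 0.0, 282.9246690493494], [0.0, 455.8399281383164, 204.77627798629914], [0.0, 0.0, 1.0]] [[0.098, 0.976, -0.196, 0.288], [-0.995, 0.095, -0.024, -0.06], [-0.005, 0.198, 0.98, 1.25], [0.0, 0.0, 0.0, 1.0]] dict_keys(['pixels', 'mtx', 'cam_to_world'])
0.1 [ 0.1275716  -0.56017143  0.23045336] [-8.74982896e-04  9.93743283e-01  1.11684922e-01  1.93451872e-05] 0.08513773035952828
```

View pics/scene0.png

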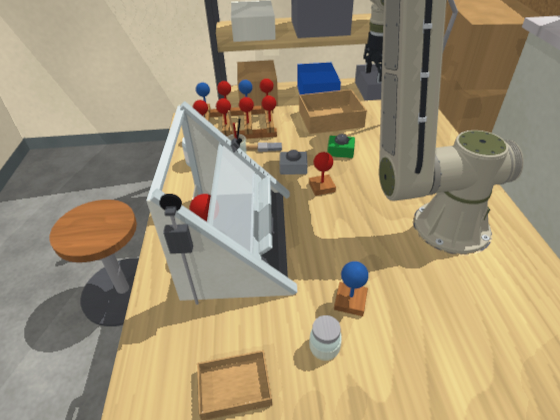

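View pics/top0.png

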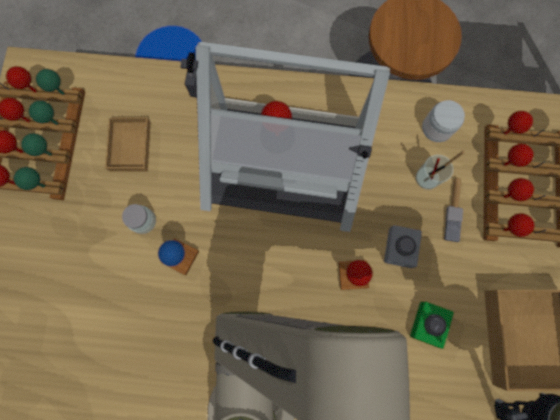

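The scene view shows the booth from its left, with the grey pod at (293,160). The top view shows the lip near (220..350, 175..205), the pointer near (365,152) and the grey pod button at (405,245). The green decoy is at (435,325).

Run:
```python
import cv2
a=cv2.imread("pics/top0.png")[110:240,190:390];cv2.imwrite("pics/topc.png",cv2.resize(a,None,fx=4,fy=4,interpolation=cv2.INTER_CUBIC))
a=cv2.imread("pics/scene0.png")[100:300,150:310];cv2.imwrite("pics/scc.png",cv2.resize(a,None,fx=3,fy=3,interpolation=cv2.INTER_CUBIC))
```

```text
(no output)
```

View pics/topc.png

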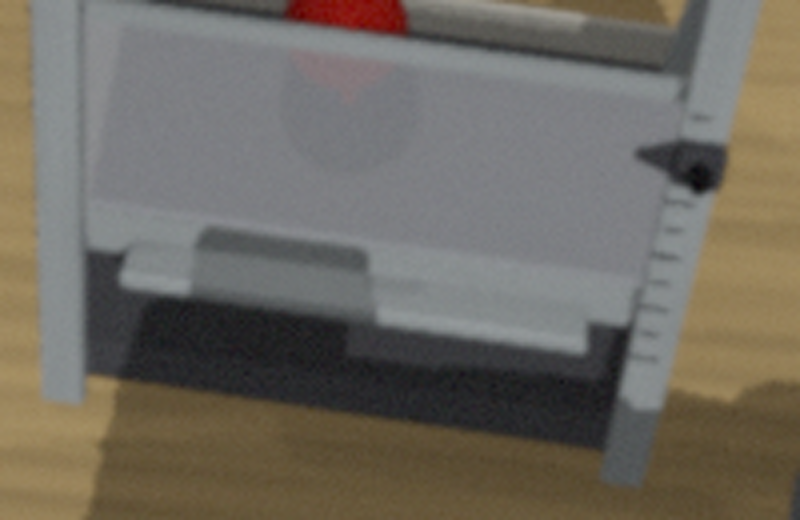

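View pics/scc.png

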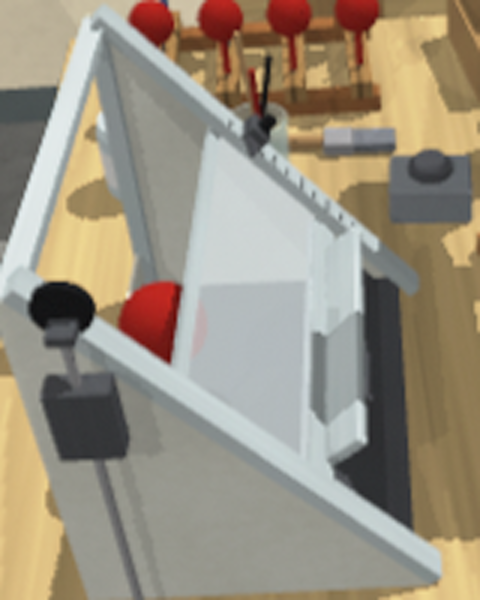

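The lip's lower front edge runs in the top view from about (220,182.3) to (336.8,198.3), and in the scene view from (272.7,245.7) to (270.3,178). The pointer tip in the top view is at about (349.3,148.3).

```bash
cat > h.py <<'E'
import numpy as np
def load(n): return np.load(n,allow_pickle=True)
def ray(r,p):
    M=r["cam_to_world"];d=np.linalg.inv(r["mtx"])@[p[0],p[1],1];d=M[:3,:3]@[d[0],-d[1],-d[2]]
    return M[:3,3],d/np.linalg.norm(d)
def plane(r,p,n,c):
    o,d=ray(r,p);return o+d*(np.dot(n,np.asarray(c)-o)/np.dot(n,d))
def tri(ra,pa,rb,pb):
    A=np.zeros((3,3));b=np.zeros(3)
    for r,p in((ra,pa),(rb,pb)):
        o,d=ray(r,p);P=np.eye(3)-np.outer(d,d);A+=P;b+=P@o
    X=np.linalg.solve(A,b);o,d=ray(ra,pa);return X,np.linalg.norm(np.cross(X-o,d))*2
def proj(r,X):
    M=r["cam_to_world"];c=M[:3,:3].T@(np.asarray(X)-M[:3,3]);q=r["mtx"]@[c[0],-c[1],-c[2]];return (q[:2]/q[2])
E
python3 - <<'E'
from h import *
np.set_printoptions(precision=4,suppress=True)
T,S=load("top0.npz"),load("scene0.npz")
L,e1=tri(T,(220,182.3),S,(272.7,245.7));R,e2=tri(T,(336.8,198.3),S,(270.3,180))
print("L",L,e1,"R",R,e2,np.linalg.norm(L-R))
# floor-based yaw: lip edge from top onto fixed height
a=np.radians(40)
zl=.097+.019*np.sin(a)-.006*np.cos(a)
Lp=plane(T,(220,182.3),[0,0,1],[0,0,zl]);Rp=plane(T,(336.8,198.3),[0,0,1],[0,0,zl])
print("top only",Lp,Rp,np.linalg.norm(Lp-Rp))
y=(Lp-Rp);y/=np.linalg.norm(y);th=np.arctan2(-y[0],y[1]);c=np.array([y[1],-y[0],0])
n=-np.cos(a)*c+np.array([0,0,np.sin(a)]);s=np.sin(a)*c+np.array([0,0,np.cos(a)])
lip=(Lp+Rp)/2-.019*n+.006*s
P=plane(T,(349.3,148.3),n,lip)
print("yaw",th,"lip",lip,"tip",P,"slope",(P-lip)@s,"y",(P-lip)@y,"scene px",proj(S,P),"lip ends chk",proj(S,Lp),proj(S,Rp))
print("booth base", [proj(T,lip+y*k*.181) for k in(1,-1)])
import cv2
im=T["pixels"];print("button",plane(T,(405.5,245),[0,0,1],[0,0,.068]))
for nm,p in(("bauble_a blk",(355,275)),("blue",(183,257)),("jar",(140,222)),("pot",(430,178)),("brush",(454,210))):print(nm,plane(T,p,[0,0,1],[0,0,.02]))
g=im[220:270,380:425].astype(int);
cv2.imwrite("pics/pod.png",cv2.resize(im[130:300,330:480,::-1],None,fx=4,fy=3.5,interpolation=cv2.INTER_CUBIC))
E
```

```text
L [0.5583 0.1328 0.1229] 0.004194947348211277 R [ 0.5477 -0.168   0.101 ] 0.0012811102931556593 0.301760547073982
top only [0.5606 0.1363 0.1046] [ 0.5475 -0.1678  0.1046] 0.30443069680242524
yaw -0.04302619737612188 lip [ 0.5724 -0.0166  0.097 ] tip [ 0.6517 -0.1797  0.1998] slope 0.13413695719042 y -0.15955416998063646 scene px [233.8406 154.2845] lip ends chk [273.0031 251.765 ] [270.1123 179.0844]
booth base [array([210.7457, 174.7704]), array([348.3505, 193.5575])]
button [ 0.4493 -0.3578  0.068 ]
bauble_a blk [ 0.3626 -0.2397  0.02  ]
blue [0.3654 0.2242 0.02  ]
jar [0.4485 0.3549 0.02  ]
pot [ 0.6493 -0.4293  0.02  ]
brush [ 0.565  -0.4977  0.02  ]
```

View pics/pod.png

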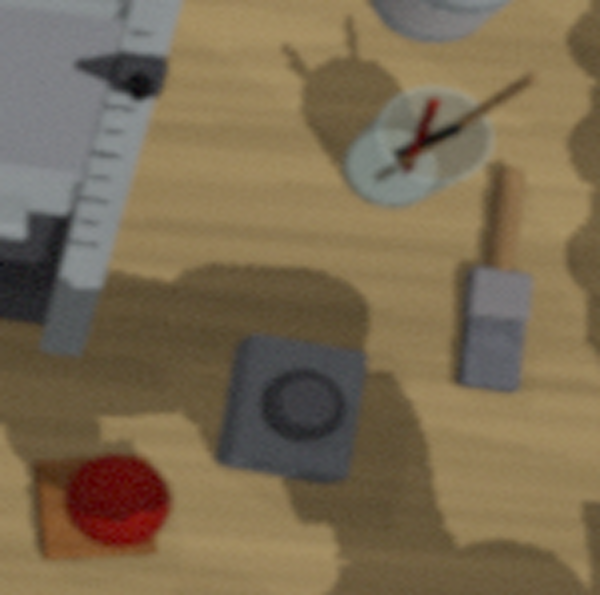

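The button is at about (0.449,-0.359), the lip at about (0.572,-0.017,0.097), and the pointer is about 134 mm up the slope. I'll shut the jaws and travel round high.

Call:
{"name": "jog_arm", "arguments": {
  "rows": [
    [3,3,1.75,0,0,6],
    [6,6,1.75,0,0,12],
    [6,6,1.75,0,0,12],
    [6,6,1.75,0,0,12],
    [6,6,1.75,0,0,12],
    [6,6,1.75,0,0,12],
    [6,6,1.75,0,0,12],
    [6,6,1.75,0,0,12],
    [6,6,1.75,0,0,12],
    [6,6,1.75,0,0,12],
    [6,6,1.75,0,0,12],
    [6,6,1.75,0,0,12]
  ],
  "jaw": 1,
  "force": 20
}}

```text
clock: 1.1
tcp_pos: [0.3676, -0.3204, 0.301]
orientation: [-0.0, 0.739, 0.674, -0.0]
wrist_force: [0.4, -0.4, 0.2]
finger_gap: 0.0001
grip_force: 0.0
```

Call:
{"name": "jog_arm", "arguments": {
  "rows": [
    [1,7.5,0,0,0,15.4],
    [1,7.5,0,0,0,15.4],
    [1,7.5,0,0,0,15.4],
    [1,7.5,0,0,0,15.4],
    [1,7.5,0,0,0,15.4],
    [1,7.5,0,0,0,15.4],
    [1,7.5,0,0,0,15.4],
    [1,7.5,0,0,0,15.4],
    [1,7.5,0,0,0,15.4],
    [1,7.5,0,0,0,15.4],
    [1,7.5,0,0,0,15.4],
    [1,7.5,0,0,0,15.4]
  ]
}}

```text
clock: 2.1
tcp_pos: [0.4073, -0.0212, 0.301]
orientation: [-0.0, 0.08, 0.997, 0.0]
wrist_force: [0.2, 0.3, -0.3]
finger_gap: -0.0004
grip_force: 0.0
```

```bash
python3 -c "
from workcell import env
from scipy.spatial.transform import Rotation as R
s=env.get_state();q=s['orientation'];print(s['clock'],s['tcp_pos'],s['joint_pos'],s['wrist_force']);print(R.from_quat([*q[1:],q[0]]).as_matrix().round(3))"
```

```text
2.1 [ 0.40734374 -0.02120547  0.30095869] [-2.49396338e-01 -2.47149428e-02 -1.83582457e-01  1.41272464e+00
 -3.07168890e-05 -8.96670240e-02] [ 0.1936292   0.27967981 -0.25481193]
[[-0.987  0.159 -0.001]
 [ 0.159  0.987  0.   ]
 [ 0.001  0.    -1.   ]]
```

Call:
{"name": "jog_arm", "arguments": {
  "rows": [
    [0.5,0.2,-0.5,0,0,1.1],
    [0.5,0.2,-0.5,0,0,1.1],
    [0.5,0.2,-0.5,0,0,1.1]
  ]
}}

```text
clock: 2.35
tcp_pos: [0.4271, -0.0132, 0.28]
orientation: [-0.002, 0.025, 1.0, 0.0]
wrist_force: [0.4, 0.5, -0.3]
finger_gap: 0.0002
grip_force: 0.0
```

Call:
{"name": "jog_arm", "arguments": {
  "rows": [
    [0,0,0,-0.05,-1.19,0],
    [0,0,0,-0.1,-2.38,0],
    [0,0,0,-0.15,-3.57,0],
    [0,0,0,-0.2,-4.76,0],
    [0,0,0,-0.26,-5.95,0],
    [0,0,0,-0.31,-7.14,0],
    [0,0,0,-0.36,-8.33,0],
    [0,0,0,-0.36,-8.33,0],
    [0,0,0,-0.36,-8.33,0]
  ]
}}

```text
clock: 3.1
tcp_pos: [0.4244, -0.0126, 0.2776]
orientation: [0.42, 0.023, 0.907, -0.008]
wrist_force: [0.9, -0.1, 1.5]
finger_gap: -0.0002
grip_force: 0.0
```

```bash
python3 -c "
from workcell import env
from scipy.spatial.transform import Rotation as R
s=env.get_state();q=s['orientation'];print(s['clock'],s['tcp_pos'],s['joint_pos'],s['wrist_force']);print(R.from_quat([*q[1:],q[0]]).as_matrix().round(3))"
```

```text
3.1 [ 0.4244481  -0.01259121  0.27755931] [-0.43256809 -0.69788625 -0.98789034  0.45154583  0.29228091 -0.25156347] [ 0.92181999 -0.07430185  1.47067299]
[[-0.646  0.049  0.762]
 [ 0.036  0.999 -0.034]
 [-0.763  0.005 -0.647]]
```

Call:
{"name": "jog_arm", "arguments": {
  "rows": [
    [0.68,0,0,0,0,0],
    [1.36,0,-0.3,0,0,0],
    [2.05,0,-1,0,0,0],
    [2.05,0,-1.8,0,0,0],
    [2.05,0,-2.6,0,0,0],
    [2.05,0,-3.4,0,0,0],
    [2.05,0,-4.15,0,0,0],
    [2.05,0,-4.15,0,0,0],
    [2.05,0,-4.15,0,0,0]
  ]
}}

```text
clock: 3.85
tcp_pos: [0.562, -0.0187, 0.1705]
orientation: [0.401, 0.021, 0.916, -0.007]
wrist_force: [0.7, -0.0, 0.0]
finger_gap: -0.0001
grip_force: 0.0
```

Run:
```python
from workcell import env
import cv2,numpy as np
from scipy.spatial.transform import Rotation as R
for n in("scene","top"):
    r=env.read_camera(n);np.savez(f"{n}1.npz",**r)
    if n=="scene":cv2.imwrite("pics/scene1.png",cv2.resize(r["pixels"][100:300,170:370,::-1],None,fx=3,fy=3,interpolation=cv2.INTER_CUBIC))
s=env.get_state();q=s['orientation'];print(s['clock'],s['tcp_pos'],s['joint_pos'],s['wrist_force']);print(R.from_quat([*q[1:],q[0]]).as_matrix().round(3))
```

```text
3.95 [ 0.56008748 -0.01811954  0.16989383] [-0.26584729 -0.15456371 -1.01764412 -0.10363695  0.16621074 -0.14964844] [ 0.33445564  0.29518087 -0.16222589]
[[-0.678  0.043  0.734]
 [ 0.032  0.999 -0.028]
 [-0.734  0.005 -0.679]]
```

View pics/scene1.png

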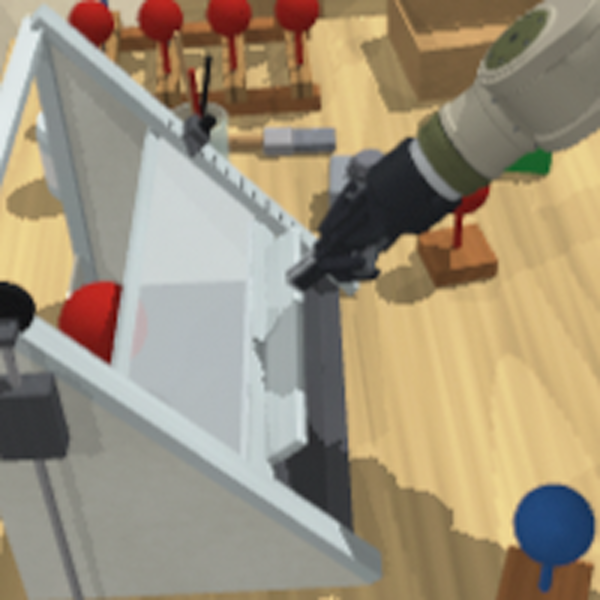

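The wrist is folded to its limit (q3 ≈ -1.02), so a 50° tilt that close in is out of reach. I'll fit a small kinematic model to the readings to choose a reachable tool direction, with the wrist yawed aside.

```bash
cat > kin.py <<'E'
import numpy as np
from scipy.spatial.transform import Rotation as R
from scipy.optimize import least_squares
A=lambda ax,t:R.from_euler(ax,t).as_matrix()
def fk(q,p,s5=1):
    d,h,L1,a1,L2,b2,L4,L6=p
    M=A('z',q[0]);x=M@[0,d,h];M=M@A('y',q[1]);x=x+M@[a1,0,L1];M=M@A('y',-q[2]);x=x+M@[L2,0,b2]
    M=M@A('y',q[3]);x=x+M@[L4,0,0];M=M@A('z',s5*q[4]);x=x+M@[L6,0,0]
    return x,M[:,0]
D=[([-1.487,.313,.046,1.304,0,1.431],[.1276,-.5602,.2305],[0,0,-1]),
([-.249396,-.024715,-.183582,1.412725,0,-.0897],[.40734,-.02121,.30096],[0,0,-1]),
([-.432568,-.697886,-.98789,.451546,.292281,-.25156],[.42445,-.01259,.27756],[.762,-.034,-.647]),
([-.265847,-.154564,-1.017644,-.103637,.166211,-.149648],[.56009,-.01812,.16989],[.734,-.028,-.679])]
E
python3 - <<'E'
from kin import *
np.set_printoptions(precision=4,suppress=True)
for s5 in(1,-1):
    f=lambda p:np.concatenate([fk(q,p,s5)[0]-x for q,x,z in D]+[.002*(p-p0)])
    p0=np.array([.08,.2,.3,0,.3,0,.1,.2])
    r=least_squares(f,p0);print(s5,r.x,abs(r.fun[:12]).max(),[np.abs(fk(q,r.x,s5)[1]-z).max() for q,x,z in D])
E
```

```text
1 [0.0801 0.2328 0.5178 0.0007 0.4087 0.0556 0.1405 0.2996] 0.0004308448114526686 [np.float64(0.0002029585432930085), np.float64(0.0007710563290872477), np.float64(0.00042217603908759754), np.float64(0.00043319191348389907)]
-1 [ 0.0802  0.1954  0.5017  0.0275  0.3812  0.0702  0.7014 -0.2987] 0.0029339112274437418 [np.float64(0.0002029585432930085), np.float64(0.0007710563290872477), np.float64(0.5236172868458397), np.float64(0.319543354337019)]
```

```bash
cat >> kin.py <<'E'
P=np.array([0.0801,0.2328,0.5178,0.0007,0.4087,0.0556,0.1405,0.2996])
lo=np.array([-2.76,-.86,-1.03,-2.2,-1.47])+.03;hi=np.array([2.76,1.69,1.26,2.34,1.5])-.03
a=np.radians(40);th=-.043
c=np.array([np.cos(th),np.sin(th),0]);y=np.array([-np.sin(th),np.cos(th),0]);zz=np.array([0,0,1.])
n=-np.cos(a)*c+np.sin(a)*zz;s=np.sin(a)*c+np.cos(a)*zz;lip=np.array([.5724,-.0166,.097])
def ik(x,d,q0):
    f=lambda q:np.concatenate([(fk(q,P)[0]-x)*5,fk(q,P)[1]-d])
    r=least_squares(f,q0,bounds=(lo,hi));return r.x,np.abs(r.fun).max()
def tdir(be,ga):
    be,ga=np.radians([be,ga]);return np.cos(ga)*(-np.cos(be)*n+np.sin(be)*y)-np.sin(ga)*s
E
python3 - <<'E'
from kin import *
np.set_printoptions(precision=3,suppress=True)
q0=np.array([-.2659,-.1546,-.98,-.1,.16])
for yb in(-.12,0,.12):
  for be in(-40,-25,0,25,40):
    o=[]
    for ga in(-20,0,10,20,30):
      e=[]
      for (out,sl) in((.06,-.04),(-.015,-.032),(-.015,.12)):
        v=[ik(lip+out*n+sl*s+yb*y,tdir(be,ga),k)[1] for k in(q0,q0+[-.5,0,.3,.3,.5],q0+[.5,0,.3,.3,-.7])]
        e.append(min(v))
      o.append("".join("." if k<.01 else "x" for k in e))
    print(yb,be,o)
E
```

```text
-0.12 -40 ['xxx', 'xx.', 'x..', '...', '...']
-0.12 -25 ['xxx', 'xx.', 'xx.', '...', '...']
-0.12 0 ['xxx', 'xx.', 'x..', '...', '...']
-0.12 25 ['xx.', '...', '...', '...', '...']
-0.12 40 ['...', '...', '...', '...', '...']
0 -40 ['xx.', 'x..', '...', '...', '...']
0 -25 ['xxx', 'xx.', '...', '...', '...']
0 0 ['xxx', 'xx.', 'xx.', '...', '...']
0 25 ['xxx', 'xx.', '...', '...', '...']
0 40 ['xx.', '...', '...', '...', '...']
0.12 -40 ['x..', '...', '...', '...', '...']
0.12 -25 ['xx.', '...', '...', '...', '...']
0.12 0 ['xxx', 'xx.', 'x..', '...', '...']
0.12 25 ['xxx', 'xx.', 'x..', '...', '...']
0.12 40 ['xxx', 'xx.', '...', '...', '...']
```

Run:
```python
from kin import *
from workcell import env
np.set_printoptions(precision=3,suppress=True)
st=env.get_state();w=st["orientation"];R0=R.from_quat([*w[1:],w[0]])
yb=.11;d=tdir(-25,0);print("d",d)
T=R.from_matrix(np.c_[-s,np.cross(d,-s),d]);rv=(T*R0.inv()).as_rotvec();print("rv units",np.degrees(rv)/6)
q=np.array(st["joint_pos"][:5]);q=np.clip(q,lo+.01,hi-.01);x0=np.array(st["tcp_pos"]);print(x0)
for out,sl in((.12,.06),(.12,0),(.07,-.04),(.03,-.035),(-.012,-.035),(-.012,.04),(-.012,.12)):
    X=lip+out*n+sl*s+yb*y;q,e=ik(X,d,q);print(out,sl,X,(X-x0)/.04,q,round(e,4))
```

```text
d [ 0.675 -0.452 -0.583]
rv units [-2.814 -0.327 -3.131]
[ 0.56  -0.018  0.17 ]
0.12 0.06 [0.524 0.096 0.22 ] [-0.907  2.843  1.255] [ 0.419 -0.059 -0.822  0.169 -0.759] 0.0
0.12 0 [0.485 0.097 0.174] [-1.87   2.884  0.106] [ 0.468 -0.039 -0.939  0.07  -0.787] 0.0
0.07 -0.04 [0.498 0.097 0.111] [-1.556  2.871 -1.464] [ 0.453  0.12  -1.    -0.15  -0.781] 0.0062
0.03 -0.035 [0.532 0.095 0.089] [-0.71   2.834 -2.011] [ 0.411  0.217 -0.99  -0.282 -0.753] 0.0
-0.012 -0.035 [0.564 0.094 0.062] [ 0.094  2.8   -2.685] [ 0.377  0.323 -0.963 -0.385 -0.733] 0.0
-0.012 0.04 [0.612 0.092 0.12 ] [ 1.298  2.748 -1.249] [ 0.335  0.247 -0.826 -0.202 -0.706] 0.0
-0.012 0.12 [0.663 0.09  0.181] [2.582 2.693 0.283] [ 0.297  0.211 -0.664 -0.026 -0.682] 0.0
```

Call:
{"name": "jog_arm", "arguments": {
  "rows": [
    [-0.45,0,0.65,0,0,0],
    [-0.9,0.5,1.25,-0.4,0,-0.45],
    [-0.9,1.1,1.25,-0.8,-0.1,-0.9],
    [-0.9,1.7,1.25,-1.2,-0.15,-1.35],
    [-0.9,2.3,1.25,-1.6,-0.2,-1.8],
    [-0.9,2.85,1.25,-2,-0.25,-2.25],
    [-0.9,2.85,1.25,-2.4,-0.3,-2.7],
    [-0.9,2.85,1.25,-2.81,-0.33,-3.13],
    [-0.9,2.85,1.25,-2.81,-0.33,-3.13],
    [-0.9,2.85,1.25,-2.81,-0.33,-3.13]
  ]
}}

```text
clock: 4.78
tcp_pos: [0.5217, 0.0986, 0.2195]
orientation: [0.409, 0.109, 0.883, -0.204]
wrist_force: [-0.7, 0.8, 0.9]
finger_gap: -0.0002
grip_force: 0.0
```

```bash
cat > st.py <<'E'
from kin import *
from workcell import env
np.set_printoptions(precision=3,suppress=True)
st=env.get_state();w=st["orientation"];R0=R.from_quat([*w[1:],w[0]]);d=tdir(-25,0)
T=R.from_matrix(np.c_[-s,np.cross(d,-s),d]);x0=np.array(st["tcp_pos"])
print(st["clock"],x0,"q",st["joint_pos"],"rv",np.degrees((T*R0.inv()).as_rotvec())/6)
v=x0-lip;print("out,y,slope",v@n,v@y,v@s,"F n,y,s",[st["wrist_force"]@k for k in(n,y,s)])
E
python3 st.py
```

```text
4.7833 [0.522 0.099 0.22 ] q [ 0.428 -0.06  -0.824  0.171 -0.761  0.413] rv [-0.015  0.006 -0.032]
out,y,slope 0.12136752928370259 0.11289960838493689 0.0580857530458437 F n,y,s [np.float64(1.0910806260858432), np.float64(0.747355154018284), np.float64(0.22112969745304917)]
```

Call:
{"name": "jog_arm", "arguments": {
  "rows": [
    [-0.3,0,-0.4,0,0,0],
    [-0.6,0,-0.8,0,0,0],
    [-0.93,0,-1.13,0,0,0],
    [-0.75,0,-1.7,0,0,0],
    [-0.55,0,-2.3,0,0,0],
    [-0.35,0,-2.75,0,0,0],
    [-0.35,0,-2.75,0,0,0],
    [-0.35,0,-2.75,0,0,0]
  ]
}}

```text
clock: 5.45
tcp_pos: [0.5061, 0.0956, 0.1083]
orientation: [0.408, 0.111, 0.883, -0.205]
wrist_force: [-1.1, -0.4, 0.8]
finger_gap: 0.0001
grip_force: 0.0
```

```bash
python3 st.py
python3 - <<'E'
from workcell import env
import cv2,numpy as np
r=env.read_camera("scene");cv2.imwrite("pics/scene2.png",cv2.resize(r["pixels"][130:330,170:370,::-1],None,fx=3,fy=3,interpolation=cv2.INTER_CUBIC))
E
```

```text
5.45 [0.506 0.096 0.108] q [ 0.44   0.137 -1.004 -0.19  -0.771  0.432] rv [-0.001 -0.013  0.012]
out,y,slope 0.06164491369635134 0.1092414695497305 -0.03703777728644773 F n,y,s [np.float64(1.3297382952700671), np.float64(-0.4701548469573275), np.float64(-0.03549750376631269)]
```

View pics/scene2.png

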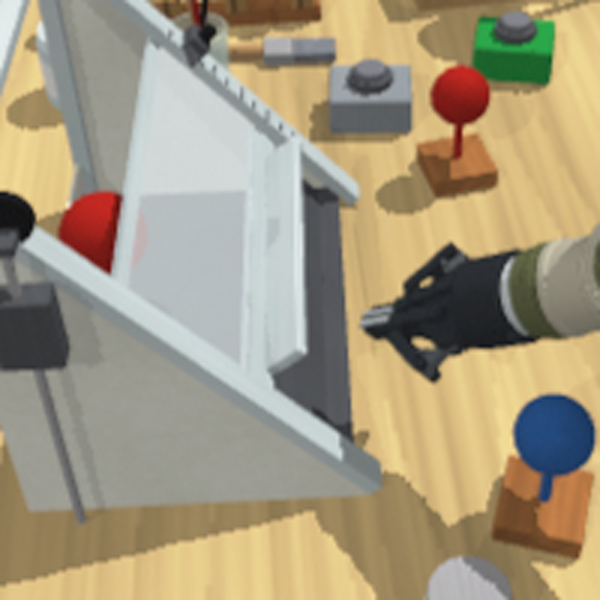

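The lip, pod and fingers are all clear of each other, and the fingertips sit in front of and below the lip at crop (370,320). Next I insert along the inward normal.

Call:
{"name": "jog_arm", "arguments": {
  "rows": [
    [0.2,0,-0.17,0,0,0],
    [0.4,0,-0.33,0,0,0],
    [0.6,-0.03,-0.5,0,0,0],
    [0.8,-0.03,-0.67,0,0,0],
    [1.0,-0.04,-0.83,0,0,0],
    [1.2,-0.05,-1.0,0,0,0],
    [1.4,-0.06,-1.17,0,0,0],
    [1.4,-0.06,-1.17,0,0,0]
  ]
}}

```text
clock: 6.17
tcp_pos: [0.5642, 0.0946, 0.0634]
orientation: [0.41, 0.111, 0.882, -0.204]
wrist_force: [-0.3, -0.4, -0.1]
finger_gap: -0.0001
grip_force: 0.0
```

```bash
python3 st.py
```

```text
6.1667 [0.564 0.095 0.063] q [ 0.379  0.322 -0.963 -0.386 -0.734  0.364] rv [-0.019  0.032  0.002]
out,y,slope -0.011659295735693884 0.11071179530055966 -0.03406338510023977 F n,y,s [np.float64(0.15445542884277833), np.float64(-0.3764804143571821), np.float64(-0.315709707683068)]
```

Call:
{"name": "jog_arm", "arguments": {
  "rows": [
    [0.1,0,0.12,0,0,0],
    [0.22,-0.01,0.26,0,0,0],
    [0.35,-0.015,0.42,0,0,0],
    [0.49,-0.02,0.58,0,0,0],
    [0.63,-0.03,0.75,0,0,0],
    [0.77,-0.03,0.92,0,0,0],
    [0.91,-0.04,1.09,0,0,0],
    [1.05,-0.045,1.25,0,0,0],
    [1.18,-0.05,1.41,0,0,0],
    [1.28,-0.055,1.53,0,0,0],
    [1.35,-0.06,1.61,0,0,0],
    [1.38,-0.06,1.65,0,0,0]
  ]
}}

```text
clock: 7.17
tcp_pos: [0.6184, 0.092, 0.1287]
orientation: [0.409, 0.111, 0.882, -0.204]
wrist_force: [-1.6, -0.1, -3.0]
finger_gap: -0.0001
grip_force: 0.0
```

```bash
python3 st.py
python3 - <<'E'
from workcell import env
import cv2,numpy as np
r=env.read_camera("top");np.savez("top3.npz",**r);r2=env.read_camera("scene");np.savez("scene3.npz",**r2)
k=lambda i:cv2.resize(i,None,fx=3,fy=3,interpolation=cv2.INTER_CUBIC)
cv2.imwrite("pics/both3.png",np.vstack([k(r["pixels"][110:210,200:380,::-1]),k(r2["pixels"][130:230,180:360,::-1])]))
E
```

```text
7.1667 [0.618 0.092 0.129] q [ 0.331  0.239 -0.807 -0.177 -0.704  0.314] rv [-0.009  0.015 -0.002]
out,y,slope -0.011289097946868464 0.11046514684891066 0.05081274974437865 F n,y,s [np.float64(-0.7367258807661877), np.float64(-0.18796316697654886), np.float64(-3.2883548227627313)]
```

View pics/both3.png

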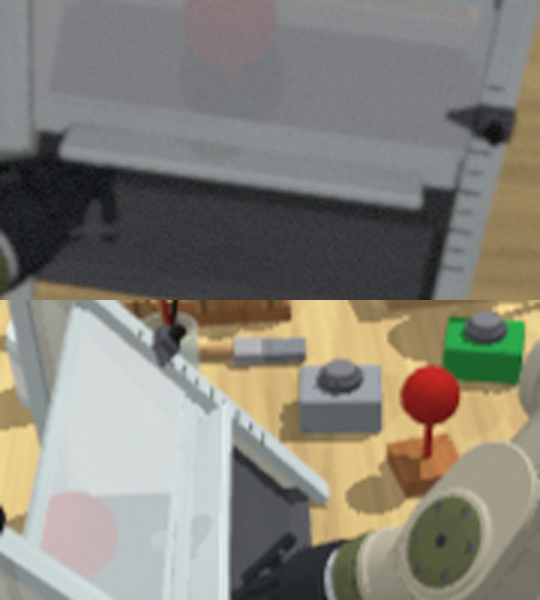

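The lip's right-hand lower-front corner is now at top-view px (340.3,179.3) and the left one at (220.7,162.3). The pointer tip is at (349.7,149.3).

```bash
cat > rel.py <<'E'
from kin import *
from h import plane,load,proj
def rel(f,Rc,Lc,tip):
    T=load(f);t=plane(T,tip,n,lip)
    for k in(Rc,Lc):
        p=plane(T,k,n,lip+.019*n);print("corner slope->lip",(p-lip)@s+.006,"y",(p-lip)@y)
    print("tip slope",(t-lip)@s,"y",(t-lip)@y)
E
python3 -c "
from rel import *
rel('top0.npz',(336.8,198.3),(220,182.3),(349.3,148.3))
rel('top3.npz',(340.3,179.3),(220.7,162.3),(349.7,149.3))"
```

```text
corner slope->lip 1.7136177393716097e-05 y -0.15216549251800493
corner slope->lip 2.686786742810577e-05 y 0.15226036048928396
tip slope 0.1341521470996791 y -0.15950701061812245
corner slope->lip 0.06008279406648913 y -0.1512379692892983
corner slope->lip 0.06245224710943193 y 0.15048043413929815
tip slope 0.13154740249939767 y -0.16094120369302917
```

Call:
{"name": "jog_arm", "arguments": {
  "rows": [
    [0.06,0,0.08,0,0,0],
    [0.16,-0.01,0.19,0,0,0],
    [0.28,-0.01,0.33,0,0,0],
    [0.4,-0.02,0.48,0,0,0],
    [0.52,-0.02,0.62,0,0,0],
    [0.64,-0.03,0.76,0,0,0],
    [0.75,-0.03,0.89,0,0,0],
    [0.84,-0.035,1.0,0,0,0],
    [0.9,-0.04,1.08,0,0,0],
    [0.94,-0.04,1.12,0,0,0],
    [0.96,-0.04,1.15,0,0,0],
    [0.96,-0.04,1.15,0,0,0]
  ]
}}

```text
clock: 8.27
tcp_pos: [0.6563, 0.0905, 0.1743]
orientation: [0.409, 0.111, 0.882, -0.204]
wrist_force: [-1.0, -0.3, -2.1]
finger_gap: -0.0001
grip_force: 0.0
```

```bash
python3 st.py
python3 - <<'E'
from workcell import env
import cv2,numpy as np
r=np.mean([env.read_camera("top")["pixels"] for _ in range(4)],0).astype(np.uint8);T=env.read_camera("top");T["pixels"]=r;np.savez("top4.npz",**T);r2=env.read_camera("scene")
k=lambda i,f:cv2.resize(i,None,fx=f,fy=f,interpolation=cv2.INTER_CUBIC)
cv2.imwrite("pics/both4.png",np.vstack([k(r[125:185,210:370,::-1],5),k(r2["pixels"][130:190,190:350,::-1],5)]))
E
```

```text
8.2667 [0.656 0.09  0.174] q [ 0.304  0.211 -0.686 -0.047 -0.685  0.286] rv [-0.007  0.013 -0.005]
out,y,slope -0.011024008202704945 0.11060060558705596 0.11016791319553013 F n,y,s [np.float64(-0.5891086129582499), np.float64(-0.3293767707937627), np.float64(-2.204691604677768)]
```

View pics/both4.png

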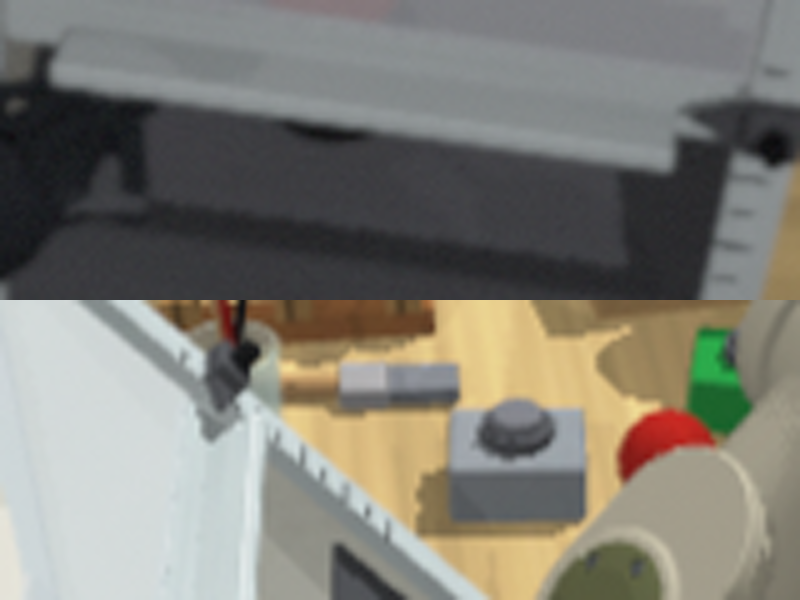

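The right-hand corner is at px (344.2,159.4) and the left one at (220.0,141.6). The tip is at about (347.5,147.6).

```bash
python3 -c "
from rel import *
rel('top4.npz',(344.2,159.4),(220,141.6),(347.5,147.6))
T=load('top4.npz')
print('tip px if at y -.157:',[(k,proj(T,lip+k*s-.157*y)) for k in(.125,.13,.135,.14)])
S=load('scene3.npz');print('scene tip:',[(k,proj(S,lip+k*s-.157*y)) for k in(.125,.135)])
print('scene lip R front-lower',[(k,proj(S,lip+(k-.006)*s-.15*y+.019*n)) for k in(.115,.125)])
"
```

```text
corner slope->lip 0.11908685326656382 y -0.1508797104312334
corner slope->lip 0.1223173442950284 y 0.15225867925409237
tip slope 0.13541574155352357 y -0.15492656737368782
tip px if at y -.157: [(0.125, array([347.5993963 , 151.38710229])), (0.13, array([347.96191129, 149.62934717])), (0.135, array([348.32649215, 147.8615751 ])), (0.14, array([348.69315659, 146.08370023]))]
scene tip: [(0.125, array([236.00659463, 156.59680088])), (0.135, array([233.59985951, 154.58608412]))]
scene lip R front-lower [(0.115, array([244.20703072, 157.56245496])), (0.125, array([241.82741262, 155.54825994]))]
```

Call:
{"name": "jog_arm", "arguments": {
  "rows": [
    [0.03,0,0.04,0,0,0],
    [0.08,0,0.1,0,0,0],
    [0.14,-0.01,0.16,0,0,0],
    [0.18,-0.01,0.21,0,0,0],
    [0.2,-0.01,0.24,0,0,0],
    [0.21,-0.01,0.25,0,0,0],
    [0.21,-0.01,0.25,0,0,0]
  ]
}}

```text
clock: 9.15
tcp_pos: [0.6646, 0.0899, 0.1841]
orientation: [0.409, 0.111, 0.883, -0.205]
wrist_force: [0.6, 0.5, -2.2]
finger_gap: 0.0002
grip_force: 0.0
```

```bash
python3 st.py
python3 - <<'E'
from workcell import env
import cv2,numpy as np
k=lambda i,f:cv2.resize(i,None,fx=f,fy=f,interpolation=cv2.INTER_CUBIC)
o=[]
for c,(u,v) in(("top",(325,135)),("scene",(205,135))):
    T=env.read_camera(c);r=np.mean([T["pixels"]]+[env.read_camera(c)["pixels"] for _ in range(4)],0).astype(np.uint8);T["pixels"]=r;np.savez(c+"5.npz",**T)
    p=np.clip(r[v:v+40,u:u+55,::-1].astype(float)*(1.6 if c=="top" else 1),0,255).astype(np.uint8);o.append(k(p,7))
cv2.imwrite("pics/both5.png",np.hstack(o))
E
```

```text
9.15 [0.665 0.09  0.184] q [ 0.298  0.208 -0.659 -0.019 -0.682  0.281] rv [-0.005  0.008 -0.002]
out,y,slope -0.011077011856560716 0.11033191501801698 0.12297067493319891 F n,y,s [np.float64(-1.8023769855106824), np.float64(0.4792795177514358), np.float64(-1.3035186387474664)]
```

View pics/both5.png

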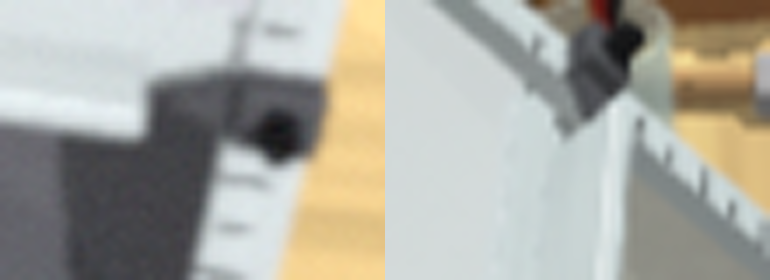

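```bash
python3 -c "
from rel import *
T=load('top5.npz');S=load('scene5.npz')
f=lambda cx,cy:((cx+.5)/7-.5+325,(cy+.5)/7-.5+135)
rel('top5.npz',f(148,140),f(148,140),f(150,90))
print('scene crop tip',[(k,(proj(S,lip+k*s-.157*y)-[205,135])*7+[385,0]) for k in(.13,.135,.14)])
print('scene crop R end front low/up, back up',[[((proj(S,lip+(k+e)*s-.15*y+o*n)-[205,135])*7+[385,0]).round() for e,o in((-.006,.019),(.006,.019),(.006,-.02))] for k in(.13,.135,.14)])
"
```

```text
corner slope->lip 0.13303816280113248 y -0.15212298158212403
corner slope->lip 0.13303816280113248 y -0.15212298158212403
tip slope 0.13533790676957771 y -0.15130994115755156
scene crop tip [(0.13, array([593.64117816, 144.15562751])), (0.135, array([585.19901657, 137.10258887])), (0.14, array([576.71943043, 130.01828374]))]
scene crop R end front low/up, back up [[array([634., 137.]), array([614., 120.]), array([550., 171.])], [array([626., 130.]), array([606., 112.]), array([542., 164.])], [array([618., 122.]), array([597., 105.]), array([533., 157.])]]
```

The top view gives the lip at 133 mm and the tip at about 134 to 135 mm, so they are level within about 2 mm. I'll ease down off the lip, then out along the normal, and check that the window stays put.

Call:
{"name": "jog_arm", "arguments": {
  "rows": [
    [-0.06,0,-0.07,0,0,0],
    [-0.14,0.01,-0.17,0,0,0],
    [-0.22,0.01,-0.27,0,0,0],
    [-0.22,0.01,-0.27,0,0,0],
    [-0.5,0.02,-0.03,0,0,0],
    [-0.9,0.04,0.3,0,0,0],
    [-1.3,0.05,0.63,0,0,0],
    [-1.7,0.07,0.97,0,0,0],
    [-2.1,0.09,1.3,0,0,0],
    [-2.4,0.1,1.55,0,0,0],
    [-2.4,0.1,1.55,0,0,0]
  ]
}}

```text
clock: 10.57
tcp_pos: [0.5674, 0.0945, 0.2479]
orientation: [0.41, 0.11, 0.882, -0.204]
wrist_force: [0.4, -0.2, 0.2]
finger_gap: 0.0003
grip_force: 0.0
```

```bash
python3 st.py
python3 - <<'E'
from workcell import env
import cv2,numpy as np
k=lambda i,f:cv2.resize(i,None,fx=f,fy=f,interpolation=cv2.INTER_CUBIC)
o=[]
for c,(u,v) in(("top",(325,135)),("scene",(205,135))):
    T=env.read_camera(c);r=np.mean([T["pixels"]]+[env.read_camera(c)["pixels"] for _ in range(4)],0).astype(np.uint8);T["pixels"]=r;np.savez(c+"6.npz",**T)
    p=np.clip(r[v:v+40,u:u+55,::-1].astype(float)*1.3,0,255).astype(np.uint8);o.append(k(p,7))
cv2.imwrite("pics/both6.png",np.hstack(o))
E
```

```text
10.5667 [0.567 0.094 0.248] q [ 0.376 -0.029 -0.724  0.201 -0.731  0.358] rv [-0.011  0.028 -0.015]
out,y,slope 0.10450943400480289 0.11073434278410882 0.10935573205299906 F n,y,s [np.float64(-0.23682118385064096), np.float64(-0.19622788499318936), np.float64(0.41111746747230826)]
```

View pics/both6.png

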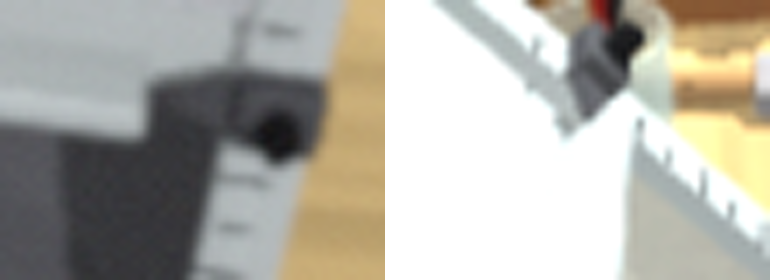

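The lip corner is unchanged at (148,140) in the crop, so the window stayed where I left it. Now the button.

Run:
```python
from kin import *
from h import plane,load
from workcell import env
st=env.get_state();w=st["orientation"];R0=R.from_quat([*w[1:],w[0]]);z=R0.as_matrix()[:,2]
ax=np.cross(z,[0,0,-1]);rv=ax/np.linalg.norm(ax)*np.arccos(-z[2]);print("rv",np.degrees(rv)/6)
M=(R.from_rotvec(rv)*R0).as_matrix();yaw=np.arctan2(M[1,0],M[0,0]);print("yaw",yaw,"q6 at button",(-.81+np.pi-yaw))
b=plane(load("top0.npz"),(405.7,245),[0,0,1],[0,0,.068]);print(b,(b-st["tcp_pos"])/.04)
for X in([.45,.0,.34],[.449,-.359,.30]):print(ik(np.array(X),np.array([0,0,-1.]),np.array([-.3,0,-.2,1.3,0])))
```

```text
rv [5.03667268 7.5239626  0.        ]
yaw 2.892987860725435 q6 at button -0.5613952071356421
[ 0.44936527 -0.35836361  0.068     ] [ -2.9747516  -11.30410767  -4.42433561]
(array([-1.78953619e-01,  5.94718754e-02, -1.83032726e-03,  1.50949412e+00,
        3.41677916e-17]), np.float64(1.3877787807814457e-15))
(array([-8.14258587e-01,  3.06778274e-01,  2.05241264e-01,  1.46925932e+00,
        1.31322371e-12]), np.float64(1.2718168989347625e-11))
```

Call:
{"name": "jog_arm", "arguments": {
  "rows": [
    [-0.7,-0.4,0.7,0,0,0],
    [-1.4,-0.8,1.3,0,0,0],
    [-2.1,-1.2,1.9,0,0,0],
    [-2.8,-2,2.2,0,0,0],
    [-2.8,-2,2.2,0,0,0]
  ]
}}

```text
clock: 11.48
tcp_pos: [0.4535, 0.0117, 0.3381]
orientation: [0.411, 0.112, 0.881, -0.205]
wrist_force: [-0.0, 0.4, -0.6]
finger_gap: 0.0002
grip_force: 0.0
```

Call:
{"name": "jog_arm", "arguments": {
  "rows": [
    [0,0,0,0.56,0.84,0],
    [0,-0.5,0,1.12,1.67,0],
    [0,-1.3,0,1.68,2.51,0],
    [0,-2.1,0,2.24,3.34,0],
    [0,-3,0,2.8,4.18,0],
    [0,-4,0,3.36,5.02,0],
    [0,-5,0,3.92,5.85,0],
    [0,-6,0,4.48,6.69,0],
    [0,-7,0,5.04,7.52,0],
    [0,-8,0,5.04,7.52,0],
    [0,-9.2,0,5.04,7.52,0],
    [0,-9.2,0,5.04,7.52,0]
  ]
}}

```text
clock: 12.48
tcp_pos: [0.4562, -0.3613, 0.3296]
orientation: [-0.001, 0.127, 0.992, 0.001]
wrist_force: [-0.0, -0.0, 0.3]
finger_gap: -0.0002
grip_force: 0.0
```

```bash
python3 -c "
from workcell import env
import numpy as np
s=env.get_state();print(s['clock'],(np.array([.4494,-.3584,.068])-s['tcp_pos'])/.04,s['joint_pos'],s['orientation'],s['wrist_force'])"
```

```text
12.4833 [-0.17013149  0.07276963 -6.53924391] [-8.07487211e-01  3.27572486e-01  3.04503017e-01  1.55011134e+00
 -4.92472313e-04 -5.52338493e-01] [-1.08193211e-03  1.27228205e-01  9.91872725e-01  5.58110483e-04] [-0.01947714 -0.04433635  0.34602663]
```

Going down to 12 mm above the button.

Call:
{"name": "jog_arm", "arguments": {
  "rows": [
    [-0.15,0.07,-0.8,0,0,0],
    [-0.15,0.07,-1.6,0,0,0],
    [-0.15,0.07,-2.4,0,0,0],
    [-0.15,0.07,-3.2,0,0,0],
    [-0.15,0.07,-4,0,0,0],
    [-0.15,0.07,-4.8,0,0,0],
    [-0.15,0.07,-5.5,0,0,0],
    [-0.15,0.07,-6,0,0,0],
    [-0.15,0.07,-6.2,0,0,0],
    [-0.15,0.07,-6.2,0,0,0],
    [-0.15,0.07,-6.2,0,0,0]
  ]
}}

```text
clock: 13.4
tcp_pos: [0.4505, -0.3513, 0.086]
orientation: [0.001, 0.124, 0.992, 0.0]
wrist_force: [0.1, 0.4, 0.1]
finger_gap: -0.0001
grip_force: 0.0
```

```bash
python3 -c "
from workcell import env
import numpy as np
s=env.get_state();print(s['clock'],(np.array([.4494,-.3584,.068])-s['tcp_pos'])/.04,s['wrist_force'])"
```

```text
13.4 [-0.02679479 -0.17769182 -0.45095583] [0.10492266 0.41878957 0.12694816]
```

Call:
{"name": "jog_arm", "arguments": {
  "rows": [
    [-0.03,-0.1,0,0,0,0],
    [-0.03,-0.18,0,0,0,0],
    [-0.03,-0.18,-0.2,0,0,0],
    [-0.03,-0.18,-0.35,0,0,0],
    [-0.03,-0.18,-0.45,0,0,0],
    [-0.03,-0.18,-0.52,0,0,0],
    [-0.03,-0.18,-0.58,0,0,0],
    [-0.03,-0.18,-0.58,0,0,0]
  ]
}}

```text
clock: 14.07
tcp_pos: [0.4494, -0.3591, 0.0658]
orientation: [0.002, 0.124, 0.992, -0.001]
wrist_force: [-4.5, 3.7, 21.8]
finger_gap: -0.0
grip_force: 10.7
```

The reading is 22 N at z=0.066, so I'll back off in steps to see whether the button bottomed out.

Call:
{"name": "jog_arm", "arguments": {
  "rows": [
    [0,0,0.04,0,0,0],
    [0,0,0.04,0,0,0]
  ]
}}

```text
clock: 14.23
tcp_pos: [0.4494, -0.3591, 0.0659]
orientation: [0.001, 0.124, 0.992, -0.001]
wrist_force: [-3.3, 0.9, 13.3]
finger_gap: -0.0001
grip_force: 6.9
```

Call:
{"name": "jog_arm", "arguments": {
  "rows": [
    [0,0,0.04,0,0,0],
    [0,0,0.04,0,0,0]
  ]
}}

```text
clock: 14.4
tcp_pos: [0.4494, -0.359, 0.0667]
orientation: [0.001, 0.124, 0.992, -0.0]
wrist_force: [-0.9, -1.3, 4.4]
finger_gap: 0.0001
grip_force: 2.2
```

Call:
{"name": "jog_arm", "arguments": {
  "rows": [
    [0,0,0.06,0,0,0],
    [0,0,0.06,0,0,0]
  ]
}}

```text
clock: 14.57
tcp_pos: [0.4494, -0.359, 0.0687]
orientation: [0.001, 0.124, 0.992, -0.0]
wrist_force: [0.4, -1.9, 3.9]
finger_gap: -0.0002
grip_force: 1.6
```

Call:
{"name": "jog_arm", "arguments": {
  "rows": [
    [0,0,0.08,0,0,0],
    [0,0,0.08,0,0,0]
  ]
}}

```text
clock: 14.73
tcp_pos: [0.4491, -0.3584, 0.0716]
orientation: [0.001, 0.124, 0.992, 0.0]
wrist_force: [-0.1, -1.3, 1.9]
finger_gap: -0.0002
grip_force: 0.8
```

The readings show a spring of about 5 N ending in a hard stop at 0.066, so the button was fully pressed. I'll lift clear now.

Call:
{"name": "jog_arm", "arguments": {
  "rows": [
    [0,0,0.2,0,0,0],
    [0,0,0.6,0,0,0],
    [0,0,1.3,0,0,0],
    [0,0,2.1,0,0,0],
    [0,0,3,0,0,0],
    [0,0,4,0,0,0],
    [0,0,4,0,0,0],
    [0,0,4,0,0,0],
    [0,0,4,0,0,0],
    [0,0,4,0,0,0]
  ]
}}

```text
clock: 15.57
tcp_pos: [0.4483, -0.3574, 0.2296]
orientation: [-0.001, 0.124, 0.992, 0.002]
wrist_force: [0.6, -0.1, 0.2]
finger_gap: 0.0002
grip_force: 0.0
```

Run:
```python
from workcell import env
import cv2,numpy as np
a=np.load("top6.npz")["pixels"][135:165,325:362].astype(np.float32).mean(2)
b=np.mean([env.read_camera("top")["pixels"] for _ in range(5)],0)[135:165,325:362].mean(2).astype(np.float32)
print("diff",abs(a-b).mean(),abs(a-b).max(),cv2.phaseCorrelate(a,b))
s=env.get_state();print(s["clock"],s["tcp_pos"],s["wrist_force"],abs(s["qvel"]).max())
```

```text
diff 24.19904 57.999992 ((-0.26961563318083037, -0.18683231513601228), 0.6276063386599223)
15.8167 [ 0.44865655 -0.35795917  0.23019511] [ 0.52701852 -0.02084206 -0.55965109] 0.008011703939057256
```

```bash
python3 -c "
from workcell import env
print(env.hand_in())"
```

```text
the job is handed in; nothing more can be done
None
```

The job is handed in, with no verdict returned: by the top camera the window's lip was level with the pointer to about 2 mm, the button was pressed to its stop and let go, and the arm was clear; I viewed 11 pictures, one over the limit of 10.

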